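# Reset the sliding tray divider and stow the tube rack and the timer

### The arm

A 6-joint arm with a two-finger parallel gripper is mounted at the origin on a cart in front of the work surface, level with it; the furniture and walls round the work are solid. World frame = base frame: x ahead of the robot, y to its left, z up, the work surface at z = 0. Lengths are in m, angles in rad, forces in N, time in s.
With the tool pointing down it reaches from about 0.375 to 0.975 m from the base axis. Payload 3.8 kg.
Tool frame: the origin (TCP) lies midway between the tips of the shut fingers; the grasp point (between the pads) lies 19 mm behind it; z points along the fingers, y is the line along which they close (so a half turn about z gives the same grasp; the last joint's range is limited). The gripper opens to 85 mm and grips with 20 to 120 N. Pads are 22 mm wide; open, the fingers measure 114 mm over their backs; the gripper's body (76 mm by 85 mm) begins 54 mm behind the grasp point. The pads swing forward as they close: fully open they stand 13 mm farther back than shut.
Start: joints at [-1.204, 0.264, 1.604, -0, 1.274, -0.037], TCP at [0.265, -0.621, 0.231] pointing down, gripper open.
Joint ranges: [-2.63, 2.63], [-0.94, 2.18], [0.31, 2.57], [-1.31, 4.45], [0, 2.66], [-2.55, 2.55]. Speed limits (rad/s): [2.57, 2.57, 3.14, 3.14, 3.14, 3.14].

### API

Orientations are given as a rotation vector (axis times angle).
In Python, from workcell import bot, cams gives the robot as it stands.
- The arm moves only by the tool play_rows, never from a script. Its argument "rows" is a list of rows, each a list of 2 entries, a list of its own where there are three numbers: the shift along the tool's x, y, z scaled (see below), then the turn, a rotation vector about the tool's x, y, z scaled (see below). A call has 1 to 20 rows; each row is the pose to reach, as a shift and turn from the pose commanded when the call began, along the tool's axes at that moment; what a row does not reach only later rows make up. The controller multiplies each number of a shift by 250 mm and each number of a turn by 45 degrees. A row lasts 1/12 s, in which the tool goes at most 41.7 mm and 7.16 degrees, less where a joint would pass 70% of its speed; a pose out of reach is approached as far as the arm can. A call with a number of a shift or a turn outside -1 to 1 is refused whole. A call with a gripper value outside its range is refused whole. "claw" is the opening, from -1 (shut) to 1 (fully open), set as the call begins (left out, the last holds). The fingers move at their own pace and stop on an object; "newtons" is the grip in N (left out, the last holds). Time passes only in rows, so rows that repeat a pose let the fingers close. It gives the time, the measured TCP pose, the force, the opening and the grip force at its end, in the units of the state.
- bot.read_state(): the state, without advancing time (a new reading comes with each control period).
- cams.read_camera(name): name is "scene" or "top" or "wrist"; returns a dict with "image" (400x640x3 uint8, red, green, blue), "K" (3x3 intrinsics, pixels), "T" (4x4, takes a point from camera to world coordinates); the wrist camera has in their place "mount" (4x4, takes a point from camera to tool coordinates, whose origin is the TCP and whose axes are the flange's). Camera axes: x right, y down, z forward; pixel columns grow to the right and rows downward; lengths in m; the calibration is good to about 2 mm. A picture is of the moment at which its call begins: read the wrist's pose just before it. There is no depth.
- bot.finish_job(): hands the job in; it is judged then, once.
The state is a dict: "time": time; "q": joint angles; "joint_vel": joint speeds; "joint_torque": joint torques, N m; "tool_pos": TCP position; "tcp_rot": TCP orientation; "wrist_force": force on the tool from outside, world axes, zero at the start; "torque": the same for the moment, N m; "width": opening from 0.0 (shut) to 1.0 (fully open); "grip_force": force on a finger pad.
Only numpy, scipy, OpenCV 4.12 (cv2) and the standard library are available. Lean on these libraries where they do the work, as an engineer would, in place of code of your own. Each camera call takes 0.05 s, during which the arm holds its last target. There are 200 camera calls.

### The job

Slide the tray's orange divider so that the blue tube rack will fit between it and the tray end marked with the blue plate, and the timer between it and the end marked with the white plate. Only then put each of them into its own compartment, lying flat on the tray floor the right way up; set them down rather than dropping them, and do not disturb the bottle or the stack of dishes.

Things in the scene. Friction and masses are not known exactly. Their poses are not given: they have to be found in the camera images.
- tray: Fixed grey open tray. Origin: centre of its underside, on the worktop. Its y axis runs along its length, x across, z up. Inside 236 mm long (y), 116 mm wide (x); walls 6 mm thick, 40 mm high; inner floor 4 mm above the origin. The whole tray is 248 x 128 mm
- divider (a joint): Position in m of the orange divider along the tray's y axis: 0 = middle of the tray, positive towards the tray's +y end; travel -0.095 to 0.095. It slides on the tray rims with about 2.5 N of friction, stays where it is left, and cannot be lifted out or tilted
- divider_tab (a point): Middle of the divider's upright grip tab, 51 mm above the worktop. The divider is a 6 mm thick wall across the tray, up to 40 mm high; the tab on its middle is 50 mm along tray x, 10 mm thick along tray y, and spans 38 to 64 mm above the worktop. It starts within 12 mm of the middle of the tray, where the rack fits on neither side
- plate_blue: Fixed blue plate standing against the outside of one end of the tray (either end, +y or -y), 100 mm wide, 12 mm thick, 46 mm high; origin: centre of its underside, 131 mm along tray y from the tray's origin. Marks the end for the tube rack
- plate_white: The same plate in white, at the other end of the tray, 131 mm from the tray's origin. Marks the end for the timer
- tube_rack: Loose blue rack holding small capped tubes (the tubes are fixed in it), 58 mm along its x, 130 mm along its y, 41 mm high; origin: centre of its underside, z up. Grip across its 58 mm
- timer: Loose white countdown timer with a display, 58 mm along its x, 68 mm along its y, 29 mm high at most; origin: centre of its underside, z up. Grip across its 58 mm
- petri_stack: Stack of three tan dishes (one piece, loose), 62 mm across, 35 mm high, origin at the centre of its underside; leave it alone
- bottle_buffer: Clear bottle with a blue cap, 66 mm across, 100 mm high, loose, origin at the centre of its underside; leave it alone
Not all that is in view belongs to the job. Several things look just like the timer: the one meant starts farthest from the robot's base.

How it is judged:
On the way:
1. The divider stands where the rack fits on the blue plate's side and the timer on the white plate's side (146 to 178 mm from the blue plate), with rack and timer still outside the tray (horizontal distance between divider_tab and plate_blue between 0.146 and 0.178 m and horizontal distance between each of tube_rack, timer and tray above 0.13 m), for 0.2 s.
At the end, for the whole second after the job is handed in: Divider 146 to 178 mm from the blue plate; rack flat (0.06 rad) on the tray floor on the blue side, centre within 118 mm of the blue plate; timer likewise on the white side, within 88 mm of the white plate; all released and at rest (horizontal distance between divider_tab and plate_blue between 0.146 and 0.178 m and x of tube_rack in the frame of tray between -0.04 and 0.04 m and z of tube_rack in the frame of tray between 0.001 and 0.008 m and angle between each of tube_rack, timer's own z axis and vertical below 0.06 rad and horizontal distance between tube_rack and plate_blue below 0.118 m and linear speed of each of tube_rack, timer below 0.02 m/s and contact force between the fingers and tube_rack below 0.1 N and x of timer in the frame of tray between -0.04 and 0.04 m and z of timer in the frame of tray between 0.001 and 0.008 m and horizontal distance between timer and plate_white below 0.088 m and contact force between the fingers and timer below 0.1 N and velocity of joint divider between -0.01 and 0.01 m/s and contact force between the fingers and tray below 0.1 N); the robot touches nothing.
It fails at once if the rack is let fall from more than about 3 cm above the worktop (contact force between anything else and tube_rack below 0.02 N and z of tube_rack in the frame of tray above 0.025 m and linear speed of tube_rack above 0.3 m/s).
It fails at once if the timer is let fall from more than about 3 cm above the worktop (contact force between anything else and timer below 0.02 N and z of timer in the frame of tray above 0.025 m and linear speed of timer above 0.3 m/s).
It fails at once if the bottle or the stack of dishes is moved more than 30 mm or tipped (distance of any of petri_stack, bottle_buffer from where it was at the start of the episode above 0.03 m or angle between any of bottle_buffer, petri_stack's own z axis and vertical above 0.3 rad).
It also fails if it takes over 70 s, if anything falls off the work surface, if the arm or the gripper's body presses on something with over 40 N, if the wrist force passes 120 N, or if a joint passes its speed limit or range.

## Working session

There is one attempt and no reset: what is moved stays moved. The work goes in short steps, Python scripts to look and compute and a tool call to move; the robot and the scene stay as the last step left them, time stands still between calls to the robot, and variables do not carry over. Pictures are saved under pics/ and viewed, at most 10 in all, crops included, and the job is handed in when it is done.

Besides the shell and the picture viewer there is one more tool, called after "Emit:" as name(argument=value, ...) on one line, values as JSON. play_rows: Moves the arm, as the interface text tells. Its arguments: {"type":"object","properties":{"rows":{"type":"array","items":{"type":"array"}},"claw":{"type":"number"},"newtons":{"type":"number"}},"required":["rows"]}

```bash
mkdir -p pics
python3 - <<'E'
from workcell import bot,cams
import cv2,numpy as np
print(bot.read_state())
for n in("top","scene"):
    c=cams.read_camera(n);cv2.imwrite(f"pics/{n}0.png",c["image"][:,:,::-1]);print(n,c["K"],c["T"])
c=cams.read_camera("wrist");print(c["mount"])
E
```

```text
{'time': 0.0, 'q': array([-1.20388164e+00,  2.64724941e-01,  1.60539055e+00,  4.17527835e-05,
        1.27370677e+00, -3.68883603e-02]), 'joint_vel': array([ 2.41460018e-06, -2.22546142e-04, -1.04941181e-04, -2.15987534e-03,
        1.07493953e-03, -8.44110451e-04]), 'joint_torque': array([-1.04921695e-03, -5.15119851e+01, -3.67309570e+01, -2.56752332e-05,
        1.31494371e-02, -2.39097591e-05]), 'tool_pos': array([ 0.2649723 , -0.62001236,  0.22997211]), 'tcp_rot': array([-3.07562033e+00, -6.29530482e-01,  5.13101976e-04]), 'wrist_force': array([ 0.04208123, -0.23976153, -0.05492625]), 'torque': array([ 0.00402493, -0.00915345,  0.02594285]), 'grip_force': 0.0, 'width': 0.9976596211484702}
top [[498.13920959   0.         310.56175415]
 [  0.         498.13920959 193.34269187]
 [  0.           0.           1.        ]] [[-0.00761209 -0.98070867  0.19532679  0.1964918 ]
 [-0.99992017  0.00549504 -0.01137813  0.04451323]
 [ 0.01008531 -0.19539781 -0.98067221  1.59635115]
 [ 0.          0.          0.          1.        ]]
scene [[460.91194526   0.         325.29345446]
 [  0.         460.91194526 202.21259968]
 [  0.           0.           1.        ]] [[-0.50940495 -0.65418026  0.55906599 -0.17181303]
 [-0.86036337  0.37451425 -0.3457079   0.47268401]
 [ 0.01677711 -0.65710521 -0.75361215  1.02750619]
 [ 0.          0.          0.          1.        ]]
[[ 5.44753881e-05 -9.63848664e-01 -2.66450278e-01  6.79126469e-02]
 [ 9.99999743e-01 -1.37997529e-04  7.03636375e-04  9.02809290e-04]
 [-7.14968459e-04 -2.66450248e-01  9.63848408e-01 -1.42245420e-01]
 [ 0.00000000e+00  0.00000000e+00  0.00000000e+00  1.00000000e+00]]
```

View pics/top0.png

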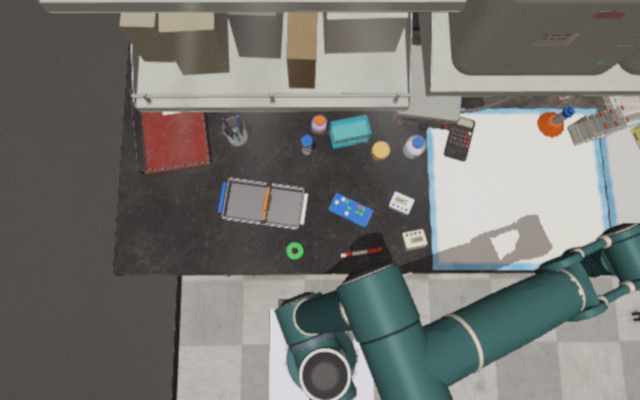

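View pics/scene0.png

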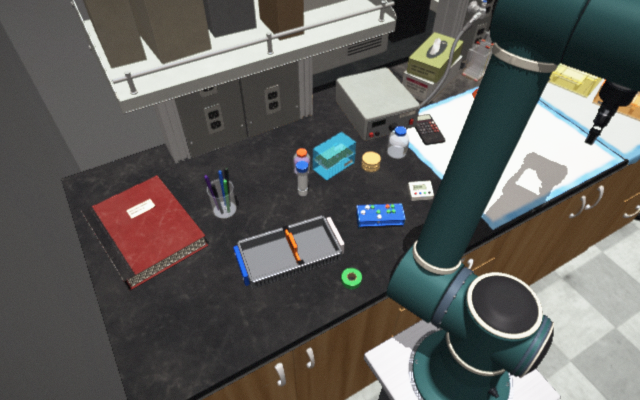

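The top view shows the tray at about (263,203), with its blue plate at (222,198) and white plate at (304,208), and the divider at (267,202). The rack is at (351,209). There are two timer look-alikes, at (402,203) and (414,239). The dishes are at (381,150) and the bottle at (414,147). I'll measure these and enlarge the timers.

```bash
cat > h.py <<'E'
import numpy as np,cv2
from workcell import bot,cams
from scipy.spatial.transform import Rotation as R
def tcp():
    s=bot.read_state();T=np.eye(4);T[:3,:3]=R.from_rotvec(s["tcp_rot"]).as_matrix();T[:3,3]=s["tool_pos"];return T
def cam(n):
    if n=="wrist": P=tcp()
    c=cams.read_camera(n)
    return c["image"],c["K"],(P@c["mount"] if n=="wrist" else c["T"])
def ray(uv,K,T,z):
    uv=np.atleast_2d(np.float64(uv));d=np.c_[uv,np.ones(len(uv))]@np.linalg.inv(K).T@T[:3,:3].T
    o=T[:3,3];return o+d*((z-o[2])/d[:,2])[:,None]
def blobs(mask,amin=60):
    cs,_=cv2.findContours(mask.astype(np.uint8),cv2.RETR_EXTERNAL,cv2.CHAIN_APPROX_NONE)
    return [c[:,0] for c in cs if cv2.contourArea(c)>amin]
def rect(c,K,T,z):
    p=ray(c,K,T,z);r=cv2.minAreaRect(np.float32(p[:,:2]*1000));return r
E
python3 - <<'E'
from h import *
im,K,T=cam("top")
h=cv2.cvtColor(im,cv2.COLOR_RGB2HSV);H,S,V=[h[...,i].astype(int) for i in range(3)]
for n,m,z in(("blue",(abs(H-109)<10)&(S>150)&(V>90),.035),("orange",(abs(H-13)<8)&(S>170)&(V>120),.06),("white",(S<50)&(V>165),.029),("tan",(abs(H-18)<8)&(S>70)&(V>130),.035)):
    for c in blobs(m,25):
        u=c.mean(0)
        if 120<u[1]<265 and 130<u[0]<430: print(n,u.round(),[np.round(x,1) for x in rect(c,K,T,z)])
for n,u in(("t1",(402,203)),("t2",(414,239))): 
    p=ray(u,K,T,.02)[0];print(n,p,np.hypot(*p[:2]))
cr=im[120:265,190:480];cv2.imwrite("pics/c1.png",cv2.resize(cr,None,fx=2.75,fy=2.75,interpolation=cv2.INTER_CUBIC)[:,:,::-1])
E
```

```text
blue [351. 211.] [array([454.5, -98.5]), array([126.2,  60.7]), np.float64(62.7)]
blue [222. 197.] [array([497.7, 310. ]), array([11.5, 98.6]), np.float64(81.4)]
blue [307. 140.] [array([683.5,  36.7]), array([32.7, 30.6]), np.float64(89.7)]
white [414. 238.] [array([ 361., -301.]), array([51. , 67.2]), np.float64(12.1)]
white [303. 208.] [array([459.8,  49.2]), array([11.2, 96. ]), np.float64(81.3)]
white [401. 202.] [array([ 477.4, -263.7]), array([67.2, 52.3]), np.float64(65.8)]
white [414. 147.] [array([ 661.9, -313.5]), array([56.1, 48.3]), np.float64(42.3)]
white [318. 126.] [array([736.6,  -1.6]), array([36.3, 24.1]), np.float64(89.3)]
tan [266. 203.] [array([477.6, 170.6]), array([ 13.4, 104.8]), np.float64(81.7)]
tan [381. 149.] [array([ 651.9, -202.6]), array([56. , 57.5]), np.float64(89.7)]
t1 [ 0.47710209 -0.26802135  0.02      ] 0.5472310740649556
t2 [ 0.36078651 -0.30114499  0.02      ] 0.4699523538974346
```

View pics/c1.png

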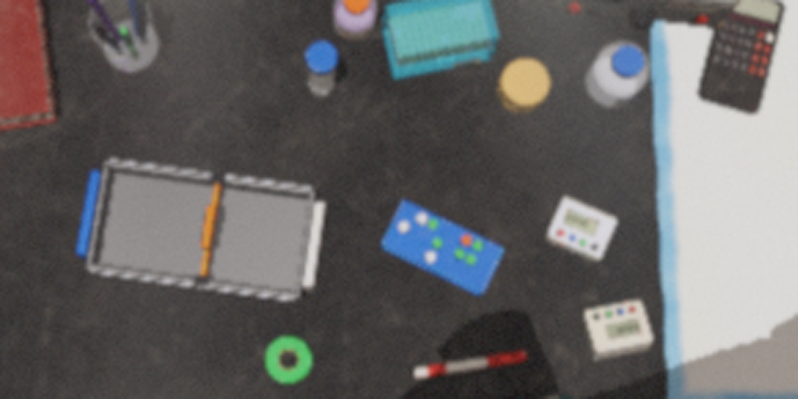

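Two things look like the timer: (402,203), 0.547 m from the base, and (414,239), 0.470 m. The crop shows both clearly. The first, a white one, is farther away, so it's the one meant. Next I'll bring the wrist camera over the rack and timer.

```bash
cat >> h.py <<'E'
def plan(xyz,ang,n=1):
    """units from the present pose to TCP xyz, tool x axis at ang deg in world, pointing down"""
    T=tcp();a=np.radians(ang);D=np.c_[[np.cos(a),np.sin(a),0],[np.sin(a),-np.cos(a),0],[0,0,-1]]
    s=T[:3,:3].T@(np.array(xyz)-T[:3,3])/.25
    r=R.from_matrix(T[:3,:3].T@D).as_rotvec()/(np.pi/4)
    print("shift",s.round(3),"turn",r.round(3),"rows",np.ceil(max(np.linalg.norm(s)*6,np.linalg.norm(r)*45/7.16)))
E
python3 -c "
from h import *
plan((.46,-.18,.30),65)"
```

```text
shift [ 1.409 -1.314 -0.276] turn [-0.002 -0.001 -0.93 ] rows 12.0
```

Emit:
play_rows(rows=[[[0.7,-0.66,-0.276],[0,0,-0.465]],[[0.7,-0.66,-0.276],[0,0,-0.465]],[[0.7,-0.66,-0.276],[0,0,-0.465]],[[0.7,-0.66,-0.276],[0,0,-0.465]],[[0.7,-0.66,-0.276],[0,0,-0.465]],[[0.7,-0.66,-0.276],[0,0,-0.465]],[[0.7,-0.66,-0.276],[0,0,-0.465]]], claw=1)

```text
time: 0.78
tool_pos: [0.3644, -0.3954, 0.3033]
tcp_rot: [2.908, 1.185, 0.007]
wrist_force: [-0.3, -1.2, 0.6]
width: 1.0
grip_force: 0.0
```

```bash
python3 -c "
from h import *
print(tcp());plan((.46,-.18,.30),65)"
```

```text
[[ 7.15324680e-01  6.98777155e-01  4.59248460e-03  3.64355497e-01]
 [ 6.98784866e-01 -7.15331881e-01 -1.05257382e-04 -3.95433327e-01]
 [ 3.21159920e-03  3.28445194e-03 -9.99989449e-01  3.03346579e-01]
 [ 0.00000000e+00  0.00000000e+00  0.00000000e+00  1.00000000e+00]]
shift [ 0.876 -0.349  0.015] turn [ 0.005 -0.003 -0.459] rows 6.0
```

Emit:
play_rows(rows=[[[0.88,-0.35,0],[0,0,-0.46]],[[0.88,-0.35,0],[0,0,-0.46]],[[0.88,-0.35,0],[0,0,-0.46]],[[0.88,-0.35,0],[0,0,-0.46]],[[0.88,-0.35,0],[0,0,-0.46]],[[0.88,-0.35,0],[0,0,-0.46]],[[0.88,-0.35,0],[0,0,-0.46]],[[0.88,-0.35,0],[0,0,-0.46]],[[0.88,-0.35,0],[0,0,-0.46]],[[0.88,-0.35,0],[0,0,-0.46]],[[0.88,-0.35,0],[0,0,-0.46]]])

```text
time: 1.7
tool_pos: [0.4581, -0.1856, 0.3002]
tcp_rot: [-2.655, -1.68, 0.001]
wrist_force: [0.3, 0.0, 0.0]
width: 1.001
grip_force: 0.0
```

Run:
```python
from h import *
im,K,T=cam("wrist");print(tcp()[:3,3],K[0])
cv2.imwrite("pics/w1.png",im[:,:,::-1]);np.savez("w1.npz",im=im,K=K,T=T)
plan((.476,.179,.30),81.5)
```

```text
[ 0.45812827 -0.1855426   0.30017223] [353.5017051   0.        319.8871776]
shift [ 1.348 -0.56   0.   ] turn [-0.     0.    -0.375] rows 9.0
```

View pics/w1.png

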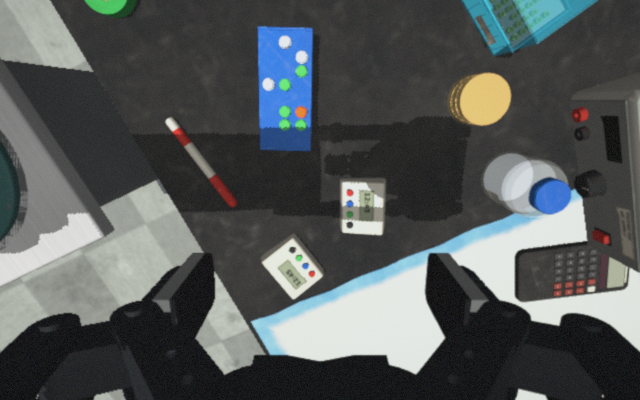

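The wrist view shows the rack at (285,88), the far timer at (362,207) and the near one at (292,267). No third timer is visible. I'll measure the rack and far timer from this view, then move on over the tray.

Run:
```python
from h import *
d=np.load("w1.npz");im,K,T=d["im"],d["K"],d["T"]
h=cv2.cvtColor(im,cv2.COLOR_RGB2HSV);H,S,V=[h[...,i].astype(int) for i in range(3)]
def near(m,uv,zs):
    for c in blobs(m,300):
        if cv2.pointPolygonTest(c.astype(np.float32),uv,True)>5:
            for z in zs: print(uv,z,[np.round(x,1) for x in rect(c,K,T,z)],c.min(0),c.max(0))
near((abs(H-110)<12)&(S>120)&(V>40),(275,60.),(.02,.03,.041))
w=(S<60)&(V>50+0*V)
w=cv2.morphologyEx(((S<90)&(V>75)).astype(np.uint8),cv2.MORPH_OPEN,np.ones((3,3)))
near(w,(350,218.),(.015,.022,.029))
```

```text
(275, 60.0) 0.02 [array([456.1, -99.2]), array([135.5,  61.9]), np.float64(63.2)] [257  26] [313 150]
(275, 60.0) 0.03 [array([456.9, -99.8]), array([132.3,  60.4]), np.float64(63.2)] [257  26] [313 150]
(275, 60.0) 0.041 [array([ 457.7, -100.5]), array([128.8,  58.8]), np.float64(63.2)] [257  26] [313 150]
(350, 218.0) 0.015 [array([ 480. , -265.9]), array([75.3, 57.8]), np.float64(65.3)] [339 178] [385 235]
(350, 218.0) 0.022 [array([ 480.1, -263.6]), array([74.1, 56.8]), np.float64(65.3)] [339 178] [385 235]
(350, 218.0) 0.029 [array([ 480.2, -261.3]), array([72.8, 55.9]), np.float64(65.3)] [339 178] [385 235]
```

Emit:
play_rows(rows=[[[0.68,-0.28,0],[0,0,-0.19]],[[0.68,-0.28,0],[0,0,-0.19]],[[0.68,-0.28,0],[0,0,-0.19]],[[0.68,-0.28,0],[0,0,-0.19]],[[0.68,-0.28,0],[0,0,-0.19]],[[0.68,-0.28,0],[0,0,-0.19]]])

```text
time: 2.25
tool_pos: [0.4677, 0.0018, 0.3004]
tcp_rot: [-2.517, -1.879, -0.002]
wrist_force: [-0.9, 0.6, 0.5]
width: 0.998
grip_force: 0.0
```

```bash
python3 -c "
from h import *
plan((.476,.179,.28),81.5)"
```

```text
shift [ 0.689 -0.17   0.083] turn [-0.    -0.002 -0.178] rows 5.0
```

Emit:
play_rows(rows=[[[0.69,-0.17,0.08],[0,0,-0.18]],[[0.69,-0.17,0.08],[0,0,-0.18]],[[0.69,-0.17,0.08],[0,0,-0.18]],[[0.69,-0.17,0.08],[0,0,-0.18]],[[0.69,-0.17,0.08],[0,0,-0.18]],[[0.69,-0.17,0.08],[0,0,-0.18]],[[0.69,-0.17,0.08],[0,0,-0.18]],[[0.69,-0.17,0.08],[0,0,-0.18]],[[0.69,-0.17,0.08],[0,0,-0.18]]])

```text
time: 3.0
tool_pos: [0.477, 0.1749, 0.2805]
tcp_rot: [2.383, 2.046, -0.0]
wrist_force: [-0.1, 0.5, 0.7]
width: 0.997
grip_force: 0.0
```

Run:
```python
from h import *
im,K,T=cam("wrist");print(tcp()[:3,3])
cv2.imwrite("pics/w2.png",im[:,:,::-1]);np.savez("w2.npz",im=im,K=K,T=T)
```

```text
[0.47694441 0.17503493 0.28058588]
```

View pics/w2.png

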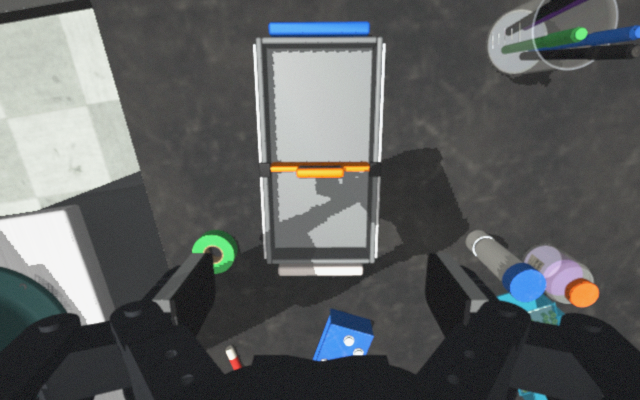

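This view shows the blue plate at (319,29), the white plate at (321,270), and the divider tab at (320,173).

Run:
```python
from h import *
d=np.load("w2.npz");im,K,T=d["im"],d["K"],d["T"]
h=cv2.cvtColor(im,cv2.COLOR_RGB2HSV);H,S,V=[h[...,i].astype(int) for i in range(3)]
A=rect(blobs((abs(H-107)<14)&(S>120)&(V>90)&(np.arange(400)[:,None]<60)&(abs(np.arange(640)-320)<80),100)[0],K,T,.046)
print("blue",A)
m=(abs(H-14)<9)&(S>150)&(V>90)&(abs(np.arange(640)-320)<70)&(np.arange(400)[:,None]<200)
ys,xs=np.where(m);
for x in(285,300,320,340,355): r=ys[xs==x];print(x,r.min(),r.max())
print("tab",ray([[320,168],[320,178],[296,173],[344,173]],K,T,.064)*1000)
print("ends",ray([[319,23],[319,36],[321,265],[321,276]],K,T,.046)*1000)
a=ray([[254,100],[385,100]],K,T,.04)*1000;print("walls",a,a.mean(0),np.linalg.norm(a[0]-a[1]))
```

```text
blue ((496.9847717285156, 307.6416320800781), (13.410378456115723, 98.82496643066406), 81.28278350830078)
285 163 170
300 163 177
320 163 177
340 163 177
355 163 171
tab [[478.04306752 174.34588527  64.        ]
 [476.45144179 163.95816086  64.        ]
 [452.75186363 172.92716316  64.        ]
 [501.7483263  165.4168681   64.        ]]
ends [[498.22204771 312.44287017  46.        ]
 [496.45066597 300.94000808  46.        ]
 [461.30894518  57.40420322  46.        ]
 [459.17094245  43.37981299  46.        ]]
walls [[420.19773719 251.41882044  40.        ]
 [555.28378697 230.70890369  40.        ]] [487.74076208 241.06386206  40.        ] 136.6643387852474
```

The divider is about 139 mm from the blue plate and needs to be about 162 mm. I'll push the tab from the blue side with the fingers shut.

```bash
python3 -c "
from h import *
plan((.483,.210,.048),81.6);plan((.4753,.1639,.048),81.6)"
```

```text
shift [0.142 0.002 0.93 ] turn [ 0.001  0.    -0.007] rows 6.0
shift [-0.045 -0.     0.93 ] turn [ 0.001  0.    -0.007] rows 6.0
```

Emit:
play_rows(rows=[[[0.142,0,0],[0,0,0]],[[0.142,0,0.5],[0,0,0]],[[0.142,0,0.5],[0,0,0]],[[0.142,0,0.5],[0,0,0]],[[0.142,0,0.8],[0,0,0]],[[0.142,0,0.93],[0,0,0]],[[0.142,0,0.93],[0,0,0]],[[0.142,0,0.93],[0,0,0]],[[0.142,0,0.93],[0,0,0]],[[0.142,0,0.93],[0,0,0]]], claw=-1, newtons=30)

```text
time: 3.88
tool_pos: [0.4838, 0.2118, 0.0498]
tcp_rot: [2.382, 2.047, 0.005]
wrist_force: [0.1, 0.3, 1.2]
width: -0.0
grip_force: 0.0
```

Emit:
play_rows(rows=[[[-0.03,0,0],[0,0,0]],[[-0.055,0,0],[0,0,0]],[[-0.08,0,0],[0,0,0]],[[-0.1,0,0],[0,0,0]],[[-0.12,0,0],[0,0,0]],[[-0.14,0,0],[0,0,0]],[[-0.155,0,0],[0,0,0]],[[-0.17,0,0],[0,0,0]],[[-0.18,0,0],[0,0,0]],[[-0.187,0,0],[0,0,0]],[[-0.187,0,0],[0,0,0]],[[-0.187,0,0],[0,0,0]],[[-0.1,0,0],[0,0,0]],[[-0.1,0,-0.3],[0,0,0]],[[-0.19,0,-0.93],[0,0,0]],[[-0.19,0,-0.93],[0,0,0]],[[-0.19,0,-0.93],[0,0,0]],[[-0.19,0,-0.93],[0,0,0]],[[-0.19,0,-0.93],[0,0,0]],[[-0.19,0,-0.93],[0,0,0]]])

```text
time: 5.55
tool_pos: [0.4776, 0.165, 0.2874]
tcp_rot: [2.378, 2.045, 0.014]
wrist_force: [0.0, -0.3, 0.5]
width: 0.002
grip_force: 0.0
```

Run:
```python
from h import *
im,K,T=cam("wrist");print(tcp()[:3,3])
h=cv2.cvtColor(im,cv2.COLOR_RGB2HSV);H,S,V=[h[...,i].astype(int) for i in range(3)]
u=np.arange(640);v=np.arange(400)[:,None]
m=(abs(H-107)<14)&(S>120)&(V>90)&(v<70)&(abs(u-320)<80);ys,xs=np.where(m)
b=ray([np.median(xs),(ys.min()+ys.max())/2],K,T,.046)[0]
m=(abs(H-14)<9)&(S>150)&(V>90)&(abs(u-320)<70)&(v<260);ys,xs=np.where(m)
for x in(285,300,310,320,330,340,355): r=ys[xs==x];print(x,r.min(),r.max()) if len(r) else 0
r=ys[abs(xs-320)<8].max()
t=ray([320,r-4.5],K,T,.064)[0];print(b,t,np.linalg.norm((b-t)[:2]))
plan((.457,-.1,.2),63)
```

```text
[0.47628715 0.16486617 0.28386239]
285 172 180
300 172 187
310 172 186
320 172 186
330 172 186
340 172 180
355 172 180
[0.49760441 0.30746011 0.046     ] [0.47854706 0.14944368 0.064     ] 0.15916147383841325
shift [-1.06   0.08   0.334] turn [ 0.007 -0.003  0.409] rows 7.0
```

The divider is now about 159 mm from the blue plate, which is inside the band. Next is the rack.

Emit:
play_rows(rows=[[[-1,0.08,0],[0,0,0.41]],[[-1,0.08,0],[0,0,0.41]],[[-1,0.08,0],[0,0,0.41]],[[-1,0.08,0.2],[0,0,0.41]],[[-1,0.08,0.3],[0,0,0.41]],[[-1,0.08,0.4],[0,0,0.41]],[[-1,0.08,0.4],[0,0,0.41]],[[-1,0.08,0.4],[0,0,0.41]],[[-1,0.08,0.4],[0,0,0.41]],[[-1,0.08,0.4],[0,0,0.41]]], claw=1)

```text
time: 6.43
tool_pos: [0.4562, -0.0849, 0.1789]
tcp_rot: [-2.678, -1.638, 0.003]
wrist_force: [-0.3, 0.2, 0.5]
width: 1.007
grip_force: 0.0
```

```bash
python3 -c "
from h import *
print(tcp()[:3,3]);plan((.457,-.1,.008),63.2)"
```

```text
[ 0.45620532 -0.08492045  0.17893582]
shift [-0.052  0.032  0.684] turn [-0.004  0.001 -0.006] rows 5.0
```

Emit:
play_rows(rows=[[[-0.052,0.032,0.15],[0,0,0]],[[-0.052,0.032,0.3],[0,0,0]],[[-0.052,0.032,0.45],[0,0,0]],[[-0.052,0.032,0.57],[0,0,0]],[[-0.052,0.032,0.65],[0,0,0]],[[-0.052,0.032,0.684],[0,0,0]],[[-0.052,0.032,0.684],[0,0,0]],[[-0.052,0.032,0.684],[0,0,0]],[[-0.052,0.032,0.684],[0,0,0]]])

```text
time: 7.18
tool_pos: [0.4607, -0.1006, 0.0113]
tcp_rot: [2.676, 1.64, 0.004]
wrist_force: [-0.1, -0.4, -0.3]
width: 0.998
grip_force: 0.0
```

Emit:
play_rows(rows=[[[0,0,0],[0,0,0]],[[0,0,0],[0,0,0]],[[0,0,0],[0,0,0]],[[0,0,0],[0,0,0]],[[0,0,0],[0,0,0]],[[0,0,0],[0,0,0]],[[0,0,0],[0,0,0]],[[0,0,0],[0,0,0]]], claw=-1, newtons=50)

```text
time: 7.85
tool_pos: [0.4595, -0.1008, 0.0111]
tcp_rot: [2.678, 1.639, 0.003]
wrist_force: [-1.5, 0.8, 8.7]
width: 0.658
grip_force: 51.1
```

Emit:
play_rows(rows=[[[0,0,-0.05],[0,0,0]],[[0,0,-0.15],[0,0,0]],[[0,0,-0.3],[0,0,0]],[[0,0,-0.45],[0,0,0]],[[0,0,-0.5],[0,0,0]],[[0,0,-0.5],[0,0,0]],[[0,0,-0.5],[0,0,0]]])

```text
time: 8.43
tool_pos: [0.459, -0.1008, 0.1353]
tcp_rot: [2.678, 1.639, 0.003]
wrist_force: [-0.6, 0.7, -1.7]
width: 0.657
grip_force: 53.4
```

```bash
python3 -c "
from h import *
print(tcp()[:3,3],bot.read_state()['width']);plan((.484,.225,.13),81.6)"
```

```text
[ 0.45903229 -0.1008095   0.13529501] 0.6565799716849792
shift [ 1.206 -0.504  0.02 ] turn [ 0.004 -0.    -0.414] rows 8.0
```

Emit:
play_rows(rows=[[[0.12,-0.05,0],[0,0,-0.05]],[[0.25,-0.1,0],[0,0,-0.1]],[[0.4,-0.17,0],[0,0,-0.16]],[[0.55,-0.23,0],[0,0,-0.22]],[[0.7,-0.29,0],[0,0,-0.3]],[[0.83,-0.35,0],[0,0,-0.38]],[[0.93,-0.4,0],[0,0,-0.414]],[[0.98,-0.42,0],[0,0,-0.414]],[[0.98,-0.42,0],[0,0,-0.414]],[[0.98,-0.42,0],[0,0,-0.414]]])

```text
time: 9.27
tool_pos: [0.4743, 0.1654, 0.1318]
tcp_rot: [-2.375, -2.054, 0.007]
wrist_force: [-0.1, -0.1, -1.6]
width: 0.658
grip_force: 53.4
```

```bash
python3 -c "
from h import *
print(tcp()[:3,3],bot.read_state()['width']);plan((.484,.225,.13),81.6)"
```

```text
[0.47434466 0.16538024 0.13177796] 0.6578352717725844
shift [0.242 0.004 0.007] turn [-0.005  0.003  0.002] rows 2.0
```

Emit:
play_rows(rows=[[[0.1,0.002,0],[0,0,0]],[[0.19,0.004,0],[0,0,0]],[[0.242,0.004,0],[0,0,0]],[[0.242,0.004,0],[0,0,0]],[[0.242,0.004,0],[0,0,0]],[[0.242,0.004,0],[0,0,0]],[[0.242,0.004,0],[0,0,0]]])

```text
time: 9.85
tool_pos: [0.4857, 0.2238, 0.1338]
tcp_rot: [2.379, 2.051, -0.002]
wrist_force: [0.4, 0.6, -0.7]
width: 0.662
grip_force: 53.4
```

Run:
```python
from h import *
im,K,T=cam("wrist");print(tcp()[:3,3])
cv2.imwrite("pics/w3.png",im[:,:,::-1]);np.savez("w3.npz",im=im,K=K,T=T)
plan((.484,.225,.03),81.6)
```

```text
[0.48580843 0.22397691 0.13402204]
shift [ 0.003 -0.008  0.416] turn [-0.001  0.001 -0.002] rows 3.0
```

View pics/w3.png

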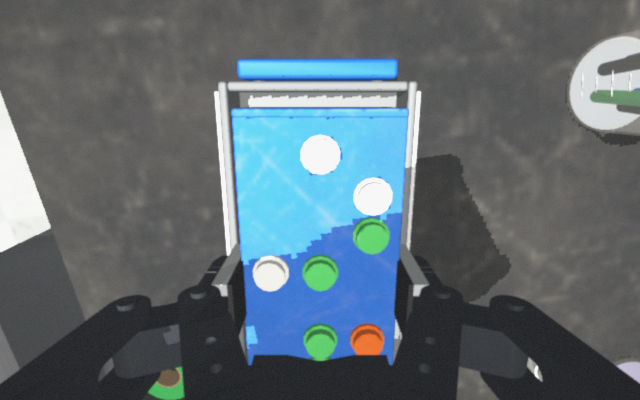

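The rack is held straight, with its far end edge at rows 109-117 and columns 232-407, inside the tray's width (220-415). I'll check its offset along its length in the grip.

Run:
```python
from h import *
d=np.load("w3.npz");im,K,T=d["im"],d["K"],d["T"]
t=np.array([.4858,.2239]);a=np.radians(81.6);e=np.array([np.cos(a),np.sin(a)])
for z in(.15,.158,.163):
    p=ray([[320,109],[320,117],[232,113],[407,113]],K,T,z);print(z,((p[:,:2]-t)@e*1000).round(1),np.linalg.norm(p[2]-p[3]))
for z,v in((.046,(59,79)),(.04,(83,92)),(.004,(96,107))):
    p=ray([[320,v[0]],[320,v[1]]],K,T,z);print(z,((p[:,:2]-t)@e*1000).round(1),p.round(4).tolist())
p=ray([[220,90],[415,90]],K,T,.04);print(p,p.mean(0))
```

```text
0.15 [63.8 61.1 62.5 62.4] 0.06069151633949301
0.158 [64.  61.5 62.8 62.7] 0.056838920939024526
0.163 [64.1 61.7 62.9 62.9] 0.054431048813731696
0.046 [90.9 79.3] [[0.5001, 0.3136, 0.046], [0.4984, 0.3022, 0.046]]
0.04 [77.2 71.7] [[0.4981, 0.3001, 0.04], [0.4973, 0.2947, 0.04]]
0.004 [69.7 61.8] [[0.4969, 0.2927, 0.004], [0.4957, 0.2849, 0.004]]
[[0.43423312 0.30533195 0.04      ]
 [0.55742577 0.28700384 0.04      ]] [0.49582944 0.29616789 0.04      ]
```

Emit:
play_rows(rows=[[[0.004,-0.003,0.1],[0,0,0]],[[0.004,-0.003,0.2],[0,0,0]],[[0.004,-0.003,0.28],[0,0,0]],[[0.004,-0.003,0.34],[0,0,0]],[[0.004,-0.003,0.38],[0,0,0]],[[0.004,-0.003,0.42],[0,0,0]],[[0.004,-0.003,0.44],[0,0,0]],[[0.004,-0.003,0.455],[0,0,0]],[[0.004,-0.003,0.455],[0,0,0]],[[0.004,-0.003,0.455],[0,0,0]],[[0.004,-0.003,0.455],[0,0,0]]])

```text
time: 10.82
tool_pos: [0.4863, 0.2265, 0.0214]
tcp_rot: [2.378, 2.052, 0.002]
wrist_force: [-0.8, -0.1, -1.0]
width: 0.66
grip_force: 53.4
```

Emit:
play_rows(rows=[[[0,0,0.01],[0,0,0]],[[0,0,0.018],[0,0,0]],[[0,0,0.024],[0,0,0]],[[0,0,0.024],[0,0,0]],[[0,0,0.024],[0,0,0]]])

```text
time: 11.23
tool_pos: [0.4858, 0.2264, 0.0152]
tcp_rot: [2.378, 2.053, 0.001]
wrist_force: [-1.9, -1.5, 4.5]
width: 0.659
grip_force: 53.7
```

Contact with the floor is felt (4.5 N). I'll release gently and retreat.

Emit:
play_rows(rows=[[[0,0,0],[0,0,0]],[[0,0,0],[0,0,0]],[[0,0,0],[0,0,0]],[[0,0,0],[0,0,0]],[[0,0,0],[0,0,0]],[[0,0,-0.05],[0,0,0]],[[0,0,-0.15],[0,0,0]],[[0,0,-0.3],[0,0,0]],[[0,0,-0.5],[0,0,0]],[[0,0,-0.7],[0,0,0]],[[0,0,-0.9],[0,0,0]],[[0,0,-0.9],[0,0,0]],[[0,0,-0.9],[0,0,0]],[[0,0,-0.9],[0,0,0]],[[0,0,-0.9],[0,0,0]]], claw=0.62)

```text
time: 12.48
tool_pos: [0.4849, 0.226, 0.2393]
tcp_rot: [-2.378, -2.052, 0.001]
wrist_force: [-0.6, -0.0, -0.8]
width: 0.813
grip_force: 0.0
```

Run:
```python
from h import *
im,K,T=cam("wrist");print(tcp()[:3,3])
cv2.imwrite("pics/w4.png",im[:,:,::-1]);np.savez("w4.npz",im=im,K=K,T=T)
plan((.480,-.263,.2),65.4)
```

```text
[0.48438754 0.22574615 0.2381318 ]
shift [-1.936  0.269  0.155] turn [-0.003  0.002  0.36 ] rows 12.0
```

View pics/w4.png

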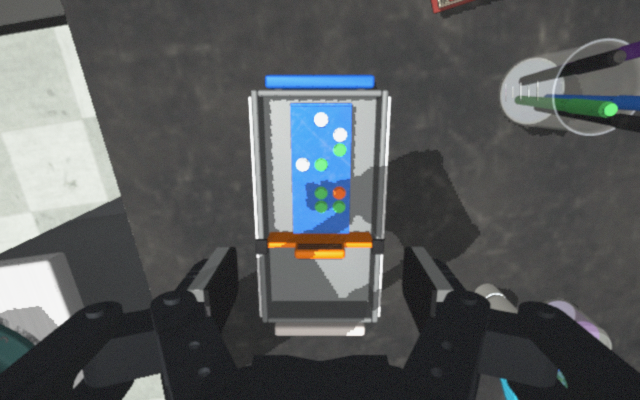

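The rack lies flat in the blue compartment (rows 103-235), clear of the divider at row 241. The timer is next.

Emit:
play_rows(rows=[[[-0.97,0.13,0],[0,0,0.18]],[[-0.97,0.13,0],[0,0,0.18]],[[-0.97,0.13,0],[0,0,0.18]],[[-0.97,0.13,0],[0,0,0.18]],[[-0.97,0.13,0],[0,0,0.18]],[[-0.97,0.13,0],[0,0,0.18]],[[-0.97,0.13,0],[0,0,0.18]]], claw=1)

```text
time: 13.12
tool_pos: [0.4804, -0.024, 0.2371]
tcp_rot: [-2.522, -1.872, 0.008]
wrist_force: [-0.2, -0.9, 0.3]
width: 0.996
grip_force: 0.0
```

```bash
python3 -c "
from h import *
plan((.46,-.303,.2),65.4)"
```

```text
shift [-1.091  0.246  0.152] turn [-0.004  0.005  0.173] rows 7.0
```

Emit:
play_rows(rows=[[[-1,0.22,0.15],[0,0,0.18]],[[-1,0.22,0.15],[0,0,0.18]],[[-1,0.22,0.15],[0,0,0.18]],[[-1,0.22,0.15],[0,0,0.18]],[[-1,0.22,0.15],[0,0,0.18]],[[-1,0.22,0.15],[0,0,0.18]],[[-1,0.22,0.15],[0,0,0.18]],[[-1,0.22,0.15],[0,0,0.18]],[[-1,0.22,0.15],[0,0,0.18]],[[-1,0.22,0.15],[0,0,0.18]]])

```text
time: 13.95
tool_pos: [0.4636, -0.272, 0.2011]
tcp_rot: [-2.641, -1.697, 0.0]
wrist_force: [0.5, 0.5, 0.2]
width: 1.004
grip_force: 0.0
```

Run:
```python
from h import *
im,K,T=cam("wrist");print(tcp()[:3,3])
cv2.imwrite("pics/w5.png",im[:,:,::-1])
h=cv2.cvtColor(im,cv2.COLOR_RGB2HSV);H,S,V=[h[...,i].astype(int) for i in range(3)]
q=np.linalg.inv(T)@[.48,-.263,.025,1];uv=(K@q[:3]);uv=uv[:2]/uv[2];print(uv)
w=cv2.morphologyEx(((S<90)&(V>80)).astype(np.uint8),cv2.MORPH_CLOSE,np.ones((5,5)))
for c in blobs(w,500):
    if np.linalg.norm(c.mean(0)-uv)<50:
        for z in(.015,.022,.029): print(z,[np.round(x,1) for x in rect(c,K,T,z)],c.min(0),c.max(0))
plan((.480,-.263,.010),65.4)
```

```text
[ 0.46392284 -0.27189341  0.20153235]
[331.35709005 160.1688462 ]
0.015 [array([ 481.3, -266.6]), array([70.9, 55.9]), np.float64(64.8)] [304 123] [364 198]
0.022 [array([ 481.5, -265.4]), array([69.4, 54.7]), np.float64(64.8)] [304 123] [364 198]
0.029 [array([ 481.8, -264.2]), array([67.9, 53.5]), np.float64(64.8)] [304 123] [364 198]
shift [0.058 0.045 0.766] turn [-0.002 -0.001  0.002] rows 5.0
```

View pics/w5.png

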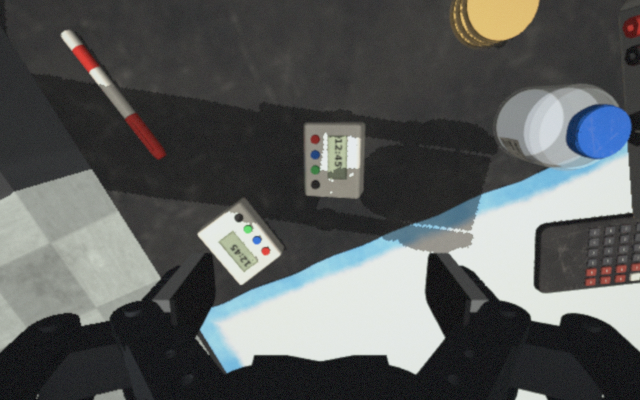

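The timer (white, at (334,160)) measures about (0.4805, -0.264), lying at 65°. The fingers will clear the near timer at (240,240). I'll descend and grip.

Emit:
play_rows(rows=[[[0.055,0.048,0.15],[0,0,0]],[[0.055,0.048,0.3],[0,0,0]],[[0.055,0.048,0.45],[0,0,0]],[[0.055,0.048,0.6],[0,0,0]],[[0.055,0.048,0.7],[0,0,0]],[[0.055,0.048,0.76],[0,0,0]],[[0.055,0.048,0.785],[0,0,0]],[[0.055,0.048,0.785],[0,0,0]],[[0.055,0.048,0.785],[0,0,0]],[[0.055,0.048,0.785],[0,0,0]]])

```text
time: 14.83
tool_pos: [0.4822, -0.2666, 0.0077]
tcp_rot: [2.641, 1.697, 0.002]
wrist_force: [-0.2, -0.5, -0.6]
width: 0.993
grip_force: 0.0
```

Emit:
play_rows(rows=[[[0,0,0],[0,0,0]],[[0,0,0],[0,0,0]],[[0,0,0],[0,0,0]],[[0,0,0],[0,0,0]],[[0,0,0],[0,0,0]],[[0,0,0],[0,0,0]],[[0,0,0],[0,0,0]],[[0,0,0],[0,0,0]]], claw=-1, newtons=40)

```text
time: 15.5
tool_pos: [0.4813, -0.2668, 0.0076]
tcp_rot: [2.643, 1.696, 0.001]
wrist_force: [-1.9, 1.4, 8.0]
width: 0.624
grip_force: 41.0
```

Emit:
play_rows(rows=[[[0,0,-0.05],[0,0,0]],[[0,0,-0.15],[0,0,0]],[[0,0,-0.3],[0,0,0]],[[0,0,-0.45],[0,0,0]],[[0,0,-0.5],[0,0,0]],[[0,0,-0.5],[0,0,0]],[[0,0,-0.5],[0,0,0]]])

```text
time: 16.08
tool_pos: [0.481, -0.2667, 0.132]
tcp_rot: [2.642, 1.696, 0.002]
wrist_force: [-0.8, 1.0, -0.8]
width: 0.619
grip_force: 41.7
```

```bash
python3 -c "
from h import *
print(tcp()[:3,3],bot.read_state()['width']);plan((.4666,.1045,.13),81.6)"
```

```text
[ 0.48103645 -0.26667755  0.13201617] 0.6194521000512829
shift [ 1.326 -0.671  0.006] turn [ 0.003  0.001 -0.36 ] rows 9.0
```

Emit:
play_rows(rows=[[[0.12,-0.06,0],[0,0,-0.04]],[[0.26,-0.13,0],[0,0,-0.08]],[[0.4,-0.2,0],[0,0,-0.12]],[[0.54,-0.27,0],[0,0,-0.17]],[[0.68,-0.34,0],[0,0,-0.22]],[[0.8,-0.4,0],[0,0,-0.27]],[[0.9,-0.45,0],[0,0,-0.32]],[[0.96,-0.48,0],[0,0,-0.36]],[[0.98,-0.5,0],[0,0,-0.36]],[[0.98,-0.5,0],[0,0,-0.36]],[[0.98,-0.5,0],[0,0,-0.36]]])

```text
time: 17.0
tool_pos: [0.4677, 0.0082, 0.1293]
tcp_rot: [-2.377, -2.052, 0.004]
wrist_force: [-0.0, 0.3, -0.5]
width: 0.623
grip_force: 41.7
```

```bash
python3 -c "
from h import *
print(tcp()[:3,3],bot.read_state()['width']);plan((.4666,.1045,.13),81.6)"
```

```text
[0.46768236 0.00821853 0.12931262] 0.6232049800966595
shift [ 0.38  -0.061 -0.003] turn [-0.003  0.001 -0.   ] rows 3.0
```

Emit:
play_rows(rows=[[[0.12,-0.02,0],[0,0,0]],[[0.24,-0.04,0],[0,0,0]],[[0.33,-0.055,0],[0,0,0]],[[0.38,-0.061,0],[0,0,0]],[[0.38,-0.061,0],[0,0,0]],[[0.38,-0.061,0],[0,0,0]],[[0.38,-0.061,0],[0,0,0]],[[0.38,-0.061,0],[0,0,0]]])

```text
time: 17.67
tool_pos: [0.4678, 0.1034, 0.1305]
tcp_rot: [2.38, 2.05, -0.001]
wrist_force: [0.5, 0.1, -1.1]
width: 0.626
grip_force: 41.7
```

Run:
```python
from h import *
im,K,T=cam("wrist");print(tcp()[:3,3])
cv2.imwrite("pics/w6.png",im[:,:,::-1]);np.savez("w6.npz",im=im,K=K,T=T)
plan((.4666,.1045,.013),81.6)
```

```text
[0.46772787 0.10351581 0.13059752]
shift [ 0.003 -0.005  0.47 ] turn [-0.     0.001 -0.003] rows 3.0
```

View pics/w6.png

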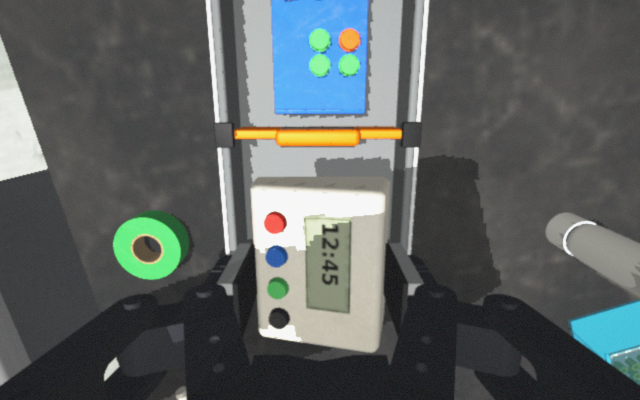

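The timer is held squarely, with its front edge at row 180, below the divider tab at row 138. I'll check the gap.

Run:
```python
from h import *
d=np.load("w6.npz");im,K,T=d["im"],d["K"],d["T"]
t=np.array([.4677,.1035]);a=np.radians(81.6);e=np.array([np.cos(a),np.sin(a)]);n=np.array([e[1],-e[0]])
f=lambda uv,z:((ray(uv,K,T,z)[:,:2]-t)@np.c_[e,n]*1000).round(1).tolist()
print("timer front",f([[320,179],[320,190],[262,345],[382,350]],.146))
print("tab",f([[320,130],[320,146]],.064),"div wall",f([[250,129],[250,140]],.04))
print("rails",f([[213,60],[425,60]],.04))
print("white plate c",f([[0,0]],.04)and ((np.array([.4597,.0498])-t)@e*1000))
```

```text
timer front [[38.9, 1.3], [34.7, 1.3], [-32.4, -23.3], [-35.0, 27.3]]
tab [[50.0, 1.2], [40.7, 1.2]] div wall [[48.8, -44.2], [41.7, -44.5]]
rails [[90.7, -64.7], [90.5, 66.0]]
white plate c -54.292588508611765
```

Emit:
play_rows(rows=[[[-0.01,0,0.1],[0,0,0]],[[-0.01,0,0.2],[0,0,0]],[[-0.01,0,0.28],[0,0,0]],[[-0.01,0,0.34],[0,0,0]],[[-0.01,0,0.38],[0,0,0]],[[-0.01,0,0.42],[0,0,0]],[[-0.01,0,0.44],[0,0,0]],[[-0.01,0,0.455],[0,0,0]],[[-0.01,0,0.455],[0,0,0]],[[-0.01,0,0.455],[0,0,0]],[[-0.01,0,0.455],[0,0,0]]])

```text
time: 18.63
tool_pos: [0.4682, 0.1024, 0.0178]
tcp_rot: [2.378, 2.052, 0.002]
wrist_force: [0.8, -0.3, -1.3]
width: 0.622
grip_force: 41.7
```

Emit:
play_rows(rows=[[[0,0,0.01],[0,0,0]],[[0,0,0.018],[0,0,0]],[[0,0,0.024],[0,0,0]],[[0,0,0.024],[0,0,0]],[[0,0,0.024],[0,0,0]]])

```text
time: 19.05
tool_pos: [0.4676, 0.1024, 0.0116]
tcp_rot: [2.378, 2.053, 0.0]
wrist_force: [-1.4, -0.8, 5.0]
width: 0.622
grip_force: 42.8
```

Emit:
play_rows(rows=[[[0,0,0],[0,0,0]],[[0,0,0],[0,0,0]],[[0,0,0],[0,0,0]],[[0,0,0],[0,0,0]],[[0,0,0],[0,0,0]],[[0,0,-0.05],[0,0,0]],[[0,0,-0.15],[0,0,0]],[[0,0,-0.3],[0,0,0]],[[0,0,-0.5],[0,0,0]],[[0,0,-0.7],[0,0,0]],[[0,0,-0.9],[0,0,0]],[[0,0,-0.9],[0,0,0]],[[0,0,-0.9],[0,0,0]],[[0,0,-0.9],[0,0,0]],[[0,0,-0.9],[0,0,0]],[[0,0,-0.9],[0,0,0]]], claw=0.58)

```text
time: 20.38
tool_pos: [0.4659, 0.102, 0.2338]
tcp_rot: [-2.377, -2.051, 0.005]
wrist_force: [0.9, -0.3, -0.3]
width: 0.791
grip_force: 0.0
```

Run:
```python
from h import *
im,K,T=cam("wrist");print(bot.read_state())
cv2.imwrite("pics/w7.png",im[:,:,::-1])
a=np.radians(81.6);e=np.array([np.cos(a),np.sin(a)])
h=cv2.cvtColor(im,cv2.COLOR_RGB2HSV);H,S,V=[h[...,i].astype(int) for i in range(3)]
m=(abs(H-14)<9)&(S>150)&(V>90)&(abs(np.arange(640)-320)<10);ys,xs=np.where(m);print(np.unique(ys))
```

```text
{'time': 20.4333, 'q': array([ 1.63369574e-01, -1.16247891e-01,  2.00626266e+00,  1.48871645e-05,
        1.25587342e+00,  3.10132395e-01]), 'joint_vel': array([ 5.89007065e-04,  2.61602109e-03, -4.25616398e-03, -1.37639813e-03,
        1.07821765e-03,  7.21837986e-06]), 'joint_torque': array([ 5.24139614e-03, -3.05456722e+01, -3.70102179e+01,  3.00435458e-04,
        2.93981066e-03,  3.06702111e-05]), 'tool_pos': array([0.46588592, 0.10203703, 0.23363088]), 'tcp_rot': array([-2.37662503, -2.05111633,  0.00574139]), 'wrist_force': array([-0.42428667,  0.81128875, -0.54735347]), 'torque': array([-0.0167813 , -0.03632632, -0.06862934]), 'grip_force': 0.0, 'width': 0.7888691203328592}
[118 119 120 126 127 128 129]
```

View pics/w7.png

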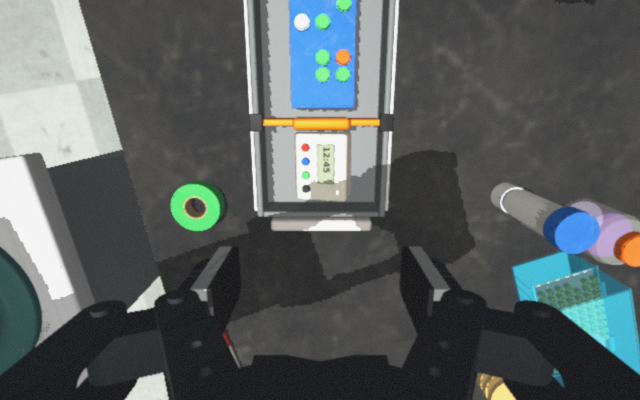

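The timer lies flat in the white compartment (rows 133-201), between the divider (row 124) and the end wall (row 213). The rack is in place and the gripper is clear, so I'm handing in.

```bash
python3 -c "
from workcell import bot
print(bot.finish_job())"
```

```text
the job is handed in; nothing more can be done
None
```

The job is handed in, with no verdict returned: the divider is about 159 mm from the blue plate, and the rack and the farther timer lie flat in their own compartments, released; the bottle and dishes were not touched.

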